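Slide a face coupon under the gauge's spring clip

TASK

Load the copper face coupon into the inspection fixture without gripping it: press the spring clip's yellow bar down with one fingertip, so that its jaw rises clear, and keep it down while the other fingertip pushes the coupon along its channel, beneath the jaw, until it is fully home against the red stop. Then let the clip come up so that its jaw clamps the coupon, and move clear. Never lift the coupon, do not let the jaw down on it before it is home, and leave everything else on the bench where it is.

Things in the scene. Friction and masses are not known exactly. Their poses are not given: they have to be found in the camera images.
- fixture: Inspection fixture, bolted down: dark steel plate 270 (x) x 200 (y) x 12 mm with a green bed on it. Origin: centre of the plate's underside, on the table. +x is the way the coupon is pushed, +y points from the channel to the clip's yellow bar, z up. Two hinge blocks at x = -80 and +64 mm, y = 18 mm, reach 48 mm above the table; all heights in these notes are above the table.
- stop (a point): Middle of the channel floor (height 30 mm) at the face of the red end stop (fixture x = +64, y = -20 mm); the stop's top is at 40 mm. The channel runs along fixture x from -78 to +64 mm, 49 mm wide between two low aluminium rails (tops at 36 mm), open at its -x end.
- clip (a joint): Clip angle, rad: 0 at rest, jaw down; grows as the yellow bar is pressed (5 to 12 N), hard stop at 0.55. Hinge line along fixture x at y = +14 mm, height 42 mm. Jaw clears the coupon above 0.2; resting on it reads about 0.15. With the fingertip's end pressed to 37 mm (so the other tip, level with it, meets the coupon's rear edge half-way up) it reads 0.35 to 0.5.
- press_bar (a point): Point on top of the yellow press bar (fixture x = -30, y = +48 mm, height 51 mm at rest); swings with the clip. The bar is a smooth plate 131 mm long along fixture x (-74 to +57 mm), from the hinge out to y = +61 mm; at rest it slopes up 0.2 rad away from the hinge, pressed it slopes down. A pressing fingertip can slide along it; best at y = 40 to 58 mm.
- jaw (a point): Lowest point, mid-length, of the clip's jaw: a steel roller 10 mm in diameter, 16 mm long along x (fixture x = +40 to +56 mm, y = -18 mm), under a flat arm that crosses the channel. At rest its lowest point is at 37 mm, 5 mm below the coupon's top, and its blunt end blocks the coupon.
- coupon: Copper-coloured flat test coupon with dark score lines across it, 56 (x) x 46 (y) x 12 mm, 0.11 to 0.22 kg, lying loose in the channel short of the jaw, its x along fixture x. Origin: centre of its underside (30 mm above the table). It starts at fixture x = -14 to +4 mm; fully home its front edge meets the stop and its origin is at x = +36 mm.
- spare: Bystander: aluminium-coloured coupon of the same size, lying on the fixture's plate beyond the stop. Origin: centre of its underside.
- ring_gauge: Bystander: brass ring, 36 mm diameter, 14 mm high, on the fixture's plate. Origin: centre of its underside.
- marker: Bystander: black and red marker pen, about 123 x 13 mm, lying on the fixture's plate on the far side of the channel from the bar. Origin: under the middle of the black part.
- iron_head: Bystander: steel iron club head lying on the table by the fixture's -y side, about 80 x 65 x 16 mm. Origin: underside of the blade's centre.
- wood_head: Bystander: copper-coloured domed wood club head with a steel face, about 100 mm across, neck 65 mm high, on the table by the fixture's +y side. Origin: centre of its underside.
- caliper: Bystander: caliper 190 mm long lying on the table. Origin: underside of its middle.
- driver: Bystander: screwdriver lying on the table. Origin: its underside.
Not all that is in view belongs to the job. Of the things shaped like the coupon, the copper one is meant.

How it is judged:
On the way, in this order (a step that is already met when the one before it is completed fails the run):
1. the yellow bar is pressed down by a finger, jaw clear, before the coupon reaches the jaw (value of joint clip above 0.2 rad and x of coupon in the frame of fixture below 0.012 m and contact force between the fingers and fixture above 1 N), for 0.1 s.
2. the coupon is pushed home against the stop while the bar is still held down (value of joint clip above 0.2 rad and x of coupon in the frame of fixture above 0.0335 m and contact force between the fingers and fixture above 1 N), for 0.1 s.
At the end, for the whole second after the job is handed in: The coupon lies flat and at rest in the channel, within 3 mm of the stop, with the jaw clamped on it (clip angle 0.11 to 0.19) (x of coupon in the frame of fixture between 0.033 and 0.039 m and y of coupon in the frame of fixture between -0.025 and -0.015 m and z of coupon in the frame of fixture between 0.027 and 0.033 m and angle between coupon's own z axis and vertical below 0.06 rad and value of joint clip between 0.11 and 0.19 rad and linear speed of coupon below 0.01 m/s); the robot touches nothing.
It fails at once if the jaw is let down on the coupon before it is home (x of coupon in the frame of fixture between 0.016 and 0.031 m and value of joint clip below 0.165 rad).
It fails at once if the coupon is lifted or tipped (z of coupon in the frame of fixture above 0.037 m or angle between coupon's own z axis and vertical above 0.17 rad).
It fails at once if something else on the bench is disturbed (distance of any of spare, ring_gauge, marker, iron_head, wood_head, caliper, driver from where it was at the start of the episode above 0.02 m).
It also fails if it takes over 48 s, if anything falls off the work surface, if the arm or the gripper's body presses on something with over 40 N, if the wrist force passes 120 N, or if a joint passes its speed limit or range.

ROBOT

A 6-joint arm with a two-finger parallel gripper is mounted at the origin on the work surface. World frame = base frame: x ahead of the robot, y to its left, z up, the work surface at z = 0. Lengths are in m, angles in rad, forces in N, time in s.
With the tool pointing down it reaches from about 0.25 to 0.725 m from the base axis. Payload 9.7 kg.
Tool frame: the origin (TCP) lies midway between the tips of the shut fingers; the grasp point (between the pads) lies robot.tcp_to_grasp behind it (robot.tcp_to_grasp is the distance from the TCP to the grasp point, in m); y points along the fingers, x is the direction in which the jaws open and shut, and the axes are right-handed (so a half turn about y gives the same grasp; the last joint's range is limited). The gripper opens to 85 mm and grips with 20 to 120 N. Pads are 22 mm wide; open, the fingers measure 114 mm over their backs; the gripper's body (76 mm by 85 mm) begins 54 mm behind the grasp point. The pads swing forward as they close: fully open they stand 13 mm farther back than shut.
Start: joints at [1.246, 0.087, 0.176, 1.66, 0, 1.571], TCP at [0.176, 0.521, 0.231] pointing down, gripper open.
Joint ranges: [-3.13, 3.13], [-0.85, 1.81], [-1.15, 1.24], [-2.2, 2.28], [-1.44, 1.52], [-3.14, 3.14]. Speed limits (rad/s): [2.22, 2.22, 2.57, 3.14, 3.14, 3.14].

INTERFACE

Orientations are given as a rotation vector (axis times angle).
In Python, from workcell import robot, eyes gives the robot as it stands. The module is installed in compiled form; this text tells all that it offers.
- The arm moves only by the tool servo_tool, never from a script. Its argument "commands" is a list of rows, each an object of numbers: "dx", "dy", "dz": the shift along the tool's x, y, z in cm; "rx", "ry", "rz": the turn, a rotation vector about the tool's x, y, z in degrees. In form: [{"dx": .., "dy": .., "dz": .., "rx": .., "ry": .., "rz": ..}, ...]. A call has exactly 8 rows; each row is the pose to reach, as a shift and turn from the pose commanded when the call began, along the tool's axes at that moment; what a row does not reach only later rows make up. A row lasts 1/10 s, in which the tool goes at most 50 mm and 8.59 degrees, less where a joint would pass 70% of its speed; a pose out of reach is approached as far as the arm can. A call with a gripper value outside its range is refused whole. "fingers" is the closure, from -1 (fully open) to 1 (shut), so that 0 is half open, set as the call begins (left out, the last holds). The fingers move at their own pace and stop on an object; "force" is the grip in N (left out, the last holds). Time passes only in rows, so rows that repeat a pose let the fingers close, or fill a call up. It gives the time, the measured TCP pose, the force and the opening at its end, in the units of the state.
- robot.observe(): the state, without advancing time (a new reading comes with each control period).
- eyes.grab_frame(name): name is "side" or "top" or "wrist"; returns a dict with "color" (400x640x3 uint8, red, green, blue), "camera_matrix" (3x3 intrinsics, pixels), "R" (3x3) and "t" (3): a world point X has camera coordinates R X + t. Camera axes: x right, y down, z forward; pixel columns grow to the right and rows downward; lengths in m; the calibration is good to about 2 mm. The wrist camera is an equidistant fisheye: a pixel r from the principal point sees the ray r / f radians off the axis. A picture is of the moment at which its call begins. There is no depth.
- robot.finish_job(): hands the job in, once; it reports no verdict.
The state is a dict: "time": time; "q": joint angles; "qd": joint speeds; "effort": joint torques, N m; "tool_pos": TCP position; "ee_rot": TCP orientation; "contact_force": force on the tool from outside, world axes, zero at the start; "wrist_torque": the same for the moment, N m; "opening": finger opening in m.
Only numpy, scipy, OpenCV 4.12 (cv2) and the standard library are available. Lean on these libraries where they do the work, as an engineer would, in place of code of your own. Each camera call takes 0.05 s, during which the arm holds its last target. There are 200 camera calls.

## Working session

There is one attempt and no reset: what is moved stays moved. The work goes in short steps, Python scripts to look and compute and a tool call to move; the robot and the scene stay as the last step left them, time stands still between calls to the robot, and variables do not carry over. Pictures are saved under pics/ and viewed, about 8 in all and at most 12, crops included, and the job is handed in when it is done.

Besides the shell and the picture viewer there is one more tool, called after ">>>" as name([rows], argument=value, ...), one row to a line, values as JSON. servo_tool: Moves the arm, as the interface text tells. Its arguments: {"type":"object","properties":{"commands":{"type":"array","items":{"type":"object","properties":{"dx":{"type":"number"},"dy":{"type":"number"},"dz":{"type":"number"},"rx":{"type":"number"},"ry":{"type":"number"},"rz":{"type":"number"}}}},"fingers":{"type":"number"},"force":{"type":"number"}},"required":["commands"]}

```bash
mkdir -p pics
cat > h.py <<'E'
import numpy as np, cv2
from workcell import robot, eyes
def save(n,f):
    d=eyes.grab_frame(n); cv2.imwrite(f'pics/{f}.png',d['color'][:,:,::-1]); np.savez(f'pics/{f}.npz',**d); return d
def ray(d,uv,z):
    K,R,t=d['camera_matrix'],d['R'],d['t']
    r=R.T@np.linalg.solve(K,[uv[0],uv[1],1.]); c=-R.T@t
    return c+r*(z-c[2])/r[2]
def proj(d,X):
    p=d['camera_matrix']@(d['R']@np.array(X)+d['t']); return p[:2]/p[2]
E
python3 - <<'E'
from h import *
for n in('side','top'):
    d=save(n,n+'0'); print(n,d['camera_matrix'].tolist(),(-d['R'].T@d['t']).round(3),d['R'].round(2).tolist())
s=robot.observe(); print({k:np.round(v,3).tolist() for k,v in s.items()}, robot.tcp_to_grasp)
E
```

```text
side [[396.28585871451725, 0.0, 322.7986246137352], [0.0, 396.28585871451725, 206.0197298606681], [0.0, 0.0, 1.0]] [ 0.088 -0.787  0.84 ] [[0.83, -0.56, 0.0], [-0.35, -0.53, -0.77], [0.44, 0.64, -0.63]]
top [[389.1567281243668, 0.0, 315.4002100924791], [0.0, 389.1567281243668, 205.30959128638506], [0.0, 0.0, 1.0]] [0.554 0.009 1.125] [[-0.0, -1.0, 0.01], [-1.0, 0.0, -0.05], [0.05, -0.01, -1.0]]
{'time': 0.1, 'q': [1.246, 0.087, 0.175, 1.66, -0.0, 1.571], 'qd': [-0.001, -0.0, 0.002, 0.001, -0.0, 0.001], 'effort': [0.002, -52.156, 46.565, 0.016, 0.0, -0.0], 'tool_pos': [0.175, 0.521, 0.231], 'ee_rot': [-1.346, -0.966, 0.968], 'contact_force': [0.32, -0.318, -0.888], 'wrist_torque': [0.02, -0.003, -0.06], 'opening': 0.085} 0.0187
```

View pics/top0.png

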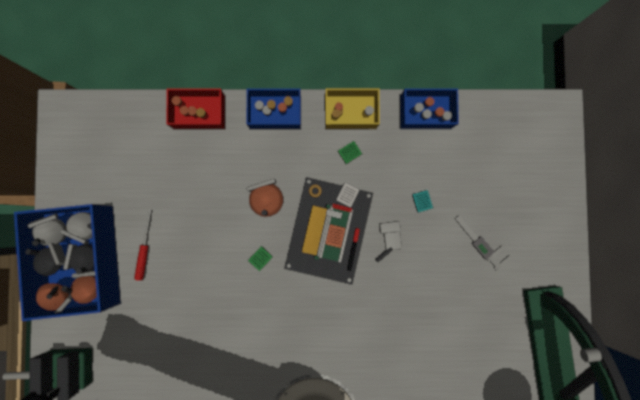

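View pics/side0.png

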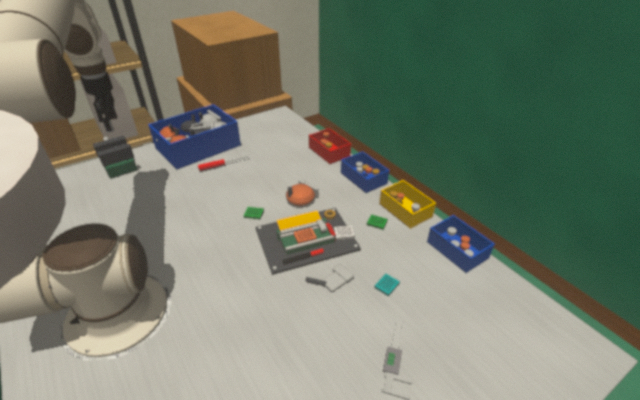

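The top view shows the plate with corners near (306,178), (372,193), (353,284) and (285,267). The yellow bar is at (315,230), the coupon at (336,236) and the red stop at (342,208). So fixture +x points up in the image and yaw is about -13°.

```bash
cat > m.py <<'E'
from h import *
d=dict(np.load('pics/top0.npz')); im=d['color']; h=cv2.cvtColor(im,cv2.COLOR_RGB2HSV)
roi=np.zeros(im.shape[:2],np.uint8); cv2.fillPoly(roi,[np.array([[303,172],[380,190],[356,292],[278,270]])],255)
m=((h[...,2]<90)|(h[...,1]>90)).astype(np.uint8)*255&roi
m=cv2.morphologyEx(m,cv2.MORPH_CLOSE,np.ones((9,9)))
c=max(cv2.findContours(m,0,1)[0],key=cv2.contourArea)
b=cv2.boxPoints(cv2.minAreaRect(c)); W=np.array([ray(d,p,.012) for p in b])[:,:2]
print(b.round(1).tolist(),W.round(4).tolist(),[np.linalg.norm(W[i]-W[i-1]).round(4) for i in range(4)])
ctr=W.mean(0); e=[W[i]-W[i-1] for i in range(4)]; l=max(e[:2],key=np.linalg.norm); l=l*np.sign(l[0]); yaw=np.arctan2(l[1],l[0])
print('fix',ctr,np.degrees(yaw))
R=np.array([[np.cos(yaw),-np.sin(yaw)],[np.sin(yaw),np.cos(yaw)]])
def loc(mask,z):
    c=max(cv2.findContours(mask,0,1)[0],key=cv2.contourArea); M=cv2.moments(c); b=cv2.minAreaRect(c)
    p=ray(d,(M['m10']/M['m00'],M['m01']/M['m00']),z)[:2]; return (R.T@(p-ctr)*1e3).round(1),b
H,S,V=[h[...,i] for i in range(3)]
print('yellow exp(-8.5,~38)',loc(((H>17)&(H<30)&(S>140)).astype(np.uint8)*255&roi,.050))
sub=np.zeros_like(roi); cv2.circle(sub,(336,237),16,255,-1)
print('coupon',loc(((H<13)&(S>70)&(S<190)).astype(np.uint8)*255&sub,.042))
x,y=320,230
cr=im[165:300,270:390,::-1]; cv2.imwrite('pics/c.png',cv2.resize(cr,None,fx=4.4,fy=4.4,interpolation=cv2.INTER_CUBIC))
E
python3 m.py
```

```text
[[283.29998779296875, 268.3999938964844], [304.79998779296875, 176.3000030517578], [373.29998779296875, 192.3000030517578], [351.79998779296875, 284.3999938964844]] [[0.4297, 0.0861], [0.6922, 0.0243], [0.6455, -0.1723], [0.3834, -0.108]] [np.float64(0.1996), np.float64(0.2697), np.float64(0.2021), np.float64(0.2698)]
fix [ 0.53769451 -0.04249436] -13.257478195202252
yellow exp(-8.5,~38) (array([-8.9, 41.1]), ((313.8459167480469, 229.90492248535156), (14.77303695678711, 47.754703521728516), 13.240518569946289))
coupon (array([-10.6, -19.7]), ((335.0, 235.5000457763672), (16.73495864868164, 19.887920379638672), 14.03624439239502))
```

View pics/c.png

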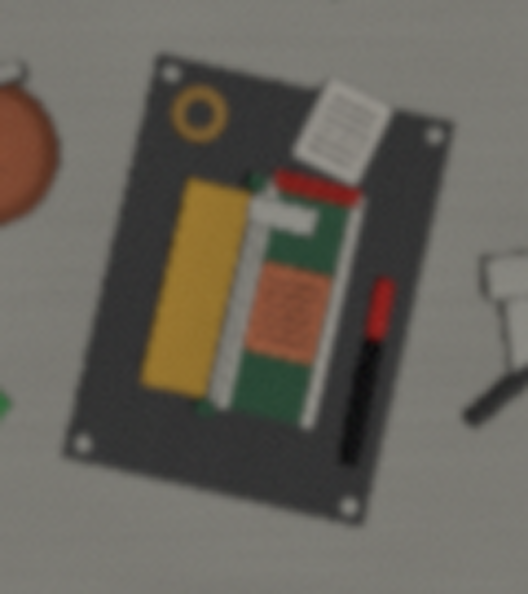

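```bash
cat > go.py <<'E'
from h import *
from scipy.spatial.transform import Rotation as Ro
import sys
ctr=np.array([.5377,-.0425]); yaw=np.radians(-13.26)
F=Ro.from_euler('z',yaw)
s=robot.observe(); p=np.array(s['tool_pos']); T=Ro.from_rotvec(s['ee_rot'])
print('t',round(s['time'],2),'tcp fix mm',(F.inv().apply(p-[*ctr,0])*1e3).round(1),'open',s['opening'],'F fix',F.inv().apply(s['contact_force']).round(2),'q',np.round(s['q'],3))
print('tool axes in fixture',(F.inv()*T).as_matrix().round(3).tolist())
if len(sys.argv)>3:
    tg=np.array([float(a) for a in sys.argv[1:4]])/1e3
    P=F.apply(tg)+[*ctr,0]
    print('delta tool cm',(T.inv().apply(P-p)*100).round(2))
    for sg in(1,-1):
        y=np.array([sg,0,0.]);z=np.array([0,0,-1.]);x=np.cross(y,z)
        G=F*Ro.from_matrix(np.c_[x,y,z]); print(sg,'rot deg',np.degrees((T.inv()*G).as_rotvec()).round(2))
E
python3 go.py -64 14 120
```

```text
t 0.1 tcp fix mm [-481.9  465.4  230.7] open 0.08546180298069357 F fix [ 0.38 -0.24 -0.89] q [ 1.246  0.087  0.175  1.66  -0.     1.571]
tool axes in fixture [[0.093, -0.0, -0.996], [0.996, -0.001, 0.093], [-0.001, -1.0, -0.0]]
delta tool cm [-41.04  11.12 -45.81]
1 rot deg [-89.93  -4.15  -4.25]
-1 rot deg [ -5.74 124.51 124.5 ]
```

```bash
sed -i 's/y=np.array(\[sg,0,0.\]);z=np.array(\[0,0,-1.\]);x=np.cross(y,z)/x=np.array([0,sg,0.]);y=np.array([0,0,-1.]);z=np.cross(x,y)/' go.py; python3 go.py -64 14 150
```

```text
t 0.1 tcp fix mm [-481.9  465.4  230.7] open 0.08546180298069357 F fix [ 0.38 -0.24 -0.89] q [ 1.246  0.087  0.175  1.66  -0.     1.571]
tool axes in fixture [[0.093, -0.0, -0.996], [0.996, -0.001, 0.093], [-0.001, -1.0, -0.0]]
delta tool cm [-41.04   8.12 -45.81]
1 rot deg [-0.   -5.35 -0.07]
-1 rot deg [ 1.0000e-01  1.7465e+02 -0.0000e+00]
```

>>> servo_tool([
  {"dx": -3, "dz": -3.4},
  {"dx": -6, "dz": -6.7},
  {"dx": -9, "dz": -10},
  {"dx": -12, "dz": -13.4},
  {"dx": -15, "dz": -16.7},
  {"dx": -18, "dz": -20},
  {"dx": -21, "dz": -23.4},
  {"dx": -24, "dz": -26.8},
], fingers=-0.25)

```text
schema error: expected keys dx, dy, dz, rx, ry, rz
```

```bash
python3 go.py -64 14 150
```

```text
t 0.1 tcp fix mm [-481.9  465.4  230.7] open 0.08546180298069357 F fix [ 0.38 -0.24 -0.89] q [ 1.246  0.087  0.175  1.66  -0.     1.571]
tool axes in fixture [[0.093, -0.0, -0.996], [0.996, -0.001, 0.093], [-0.001, -1.0, -0.0]]
delta tool cm [-41.04   8.12 -45.81]
1 rot deg [-0.   -5.35 -0.07]
-1 rot deg [ 1.0000e-01  1.7465e+02 -0.0000e+00]
```

All six keys are required.

>>> servo_tool([
  {"dx": -3, "dy": 0, "dz": -3.4, "rx": 0, "ry": 0, "rz": 0},
  {"dx": -6, "dy": 0, "dz": -6.7, "rx": 0, "ry": 0, "rz": 0},
  {"dx": -9, "dy": 0, "dz": -10, "rx": 0, "ry": -1, "rz": 0},
  {"dx": -12, "dy": 0, "dz": -13.4, "rx": 0, "ry": -2, "rz": 0},
  {"dx": -15, "dy": 0, "dz": -16.7, "rx": 0, "ry": -3, "rz": 0},
  {"dx": -18, "dy": 0, "dz": -20, "rx": 0, "ry": -4, "rz": 0},
  {"dx": -21, "dy": 0, "dz": -23.4, "rx": 0, "ry": -5.35, "rz": 0},
  {"dx": -24, "dy": 0, "dz": -26.8, "rx": 0, "ry": -5.35, "rz": 0},
], fingers=-0.25)

```text
time: 0.9
tool_pos: [0.3533, 0.2066, 0.2312]
ee_rot: [-1.309, -1.038, 1.038]
contact_force: [1.5, -0.0, 0.4]
opening: 0.0535
```

```bash
python3 go.py -64 14 150
```

```text
t 0.9 tcp fix mm [-236.6  200.1  231.2] open 0.0535328070271848 F fix [1.48 0.32 0.37] q [ 0.529 -0.246 -0.136  1.681 -0.     0.759]
tool axes in fixture [[-0.001, 0.0, -1.0], [1.0, 0.0, -0.001], [0.0, -1.0, -0.0]]
delta tool cm [-18.63   8.12 -17.24]
1 rot deg [0.01 0.07 0.  ]
-1 rot deg [ 1.0000e-02 -1.7993e+02 -1.0000e-02]
```

>>> servo_tool([
  {"dx": -3.1, "dy": 0, "dz": -2.8, "rx": 0, "ry": 0, "rz": 0},
  {"dx": -6.2, "dy": 0, "dz": -5.6, "rx": 0, "ry": 0, "rz": 0},
  {"dx": -9.3, "dy": 0, "dz": -8.4, "rx": 0, "ry": 0, "rz": 0},
  {"dx": -12.4, "dy": 1, "dz": -11.4, "rx": 0, "ry": 0, "rz": 0},
  {"dx": -15.4, "dy": 3, "dz": -14.4, "rx": 0, "ry": 0, "rz": 0},
  {"dx": -18.2, "dy": 5, "dz": -16.8, "rx": 0, "ry": 0, "rz": 0},
  {"dx": -18.2, "dy": 8, "dz": -16.8, "rx": 0, "ry": 0, "rz": 0},
  {"dx": -18.2, "dy": 8, "dz": -16.8, "rx": 0, "ry": 0, "rz": 0},
])

```text
time: 1.7
tool_pos: [0.4729, -0.0083, 0.1473]
ee_rot: [-1.306, -1.03, 1.039]
contact_force: [-0.9, 0.8, -0.1]
opening: 0.0531
```

```bash
python3 go.py -64 14 65; python3 -c "
from h import *
d=save('wrist','w1');print(d['camera_matrix'].round(1).tolist())"
```

```text
t 1.7 tcp fix mm [-70.9  18.4 147.3] open 0.053094746800079876 F fix [-1.06  0.54 -0.06] q [-0.018 -0.105 -0.177  1.506  0.     0.216]
tool axes in fixture [[0.002, -0.007, -1.0], [1.0, -0.001, 0.002], [-0.001, -1.0, 0.007]]
delta tool cm [-0.43  8.22 -0.75]
1 rot deg [-0.38 -0.12 -0.08]
-1 rot deg [ 1.2000e-01  1.7988e+02 -6.0000e-01]
[[309.7, 0.0, 321.1], [0.0, 309.7, 199.4], [0.0, 0.0, 1.0]]
```

View pics/w1.png

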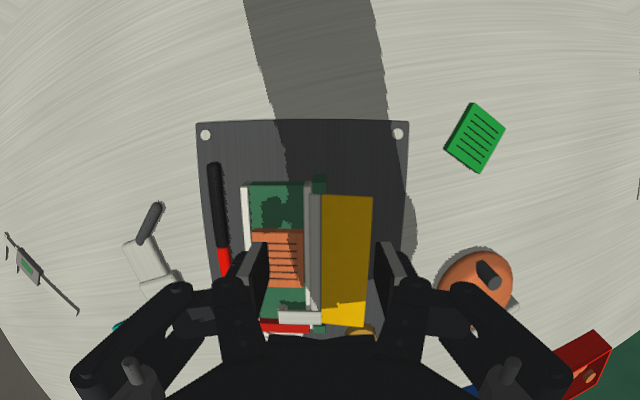

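>>> servo_tool([
  {"dx": 0, "dy": 1.5, "dz": 0, "rx": 0, "ry": 0, "rz": 0},
  {"dx": 0, "dy": 3, "dz": 0, "rx": 0, "ry": 0, "rz": 0},
  {"dx": 0, "dy": 4.5, "dz": 0, "rx": 0, "ry": 0, "rz": 0},
  {"dx": 0, "dy": 6, "dz": 0, "rx": 0, "ry": 0, "rz": 0},
  {"dx": 0, "dy": 7.5, "dz": 0, "rx": 0, "ry": 0, "rz": 0},
  {"dx": 0, "dy": 7.5, "dz": 0, "rx": 0, "ry": 0, "rz": 0},
  {"dx": 0, "dy": 7.5, "dz": 0, "rx": 0, "ry": 0, "rz": 0},
  {"dx": 0, "dy": 7.5, "dz": 0, "rx": 0, "ry": 0, "rz": 0},
])

```text
time: 2.55
tool_pos: [0.4751, -0.0075, 0.077]
ee_rot: [-1.311, -1.038, 1.036]
contact_force: [-0.5, 0.3, 0.2]
opening: 0.0535
```

```bash
python3 go.py -62 14 60
python3 - <<'E'
from h import *
save('wrist','w2')
from scipy.spatial.transform import Rotation as Ro
d=dict(np.load('pics/w1.npz')); K,R,t=d['camera_matrix'],d['R'],d['t']
F=Ro.from_euler('z',np.radians(-13.26)); c=-R.T@t
for n,uv,z in[('coup rear',(252,231),.042),('coup rear',(303,231),.042),('rail end -78',(244,187),.036),('bar rear -74,(14..61)',(322,195),.045),('bar rear',(373,197),.053),('plate corner -135,-100',(196,123),.012),('plate corner -135,100',(408,121),.012)]:
    v=np.array(uv)-K[:2,2]; r=np.hypot(*v); th=r/K[0,0]; k=np.r_[v/r*np.sin(th),np.cos(th)]
    w=R.T@k; X=c+w*(z-c[2])/w[2]; print(n,(F.inv().apply(X-[.5377,-.0425,0])*1e3).round(1))
E
```

```text
t 2.55 tcp fix mm [-69.   19.8  77. ] open 0.053533583972077234 F fix [-0.57  0.19  0.23] q [-0.016 -0.096 -0.304  1.362 -0.     0.216]
tool axes in fixture [[0.0, 0.001, -1.0], [1.0, 0.0, 0.0], [0.0, -1.0, -0.001]]
delta tool cm [-0.58  1.7  -0.7 ]
1 rot deg [ 0.06 -0.    0.01]
-1 rot deg [-2.0e-02  1.8e+02  9.0e-02]
coup rear [-42.4 -43.9  42. ]
coup rear [-42.7   1.2  42. ]
rail end -78 [-80.8 -49.7  36. ]
bar rear -74,(14..61) [-75.7  17.8  45. ]
bar rear [-76.2  58.8  53. ]
plate corner -135,-100 [-137.8 -100.7   12. ]
plate corner -135,100 [-136.8   96.7   12. ]
```

View pics/w2.png

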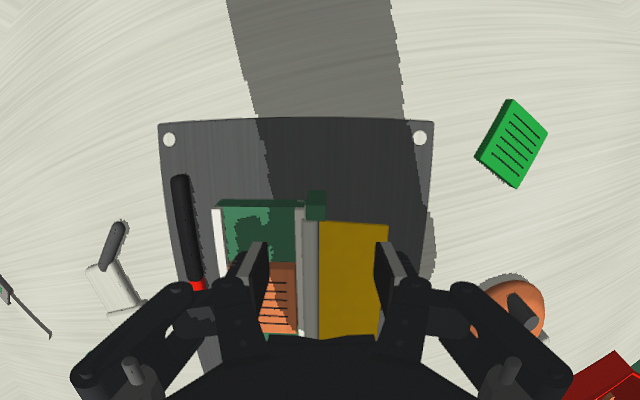

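>>> servo_tool([
  {"dx": -0.3, "dy": 0.5, "dz": -0.4, "rx": 0, "ry": 0, "rz": 0},
  {"dx": -0.6, "dy": 1, "dz": -0.8, "rx": 0, "ry": 0, "rz": 0},
  {"dx": -0.6, "dy": 1.5, "dz": -0.8, "rx": 0, "ry": 0, "rz": 0},
  {"dx": -0.6, "dy": 1.8, "dz": -0.8, "rx": 0, "ry": 0, "rz": 0},
  {"dx": -0.6, "dy": 1.8, "dz": -0.8, "rx": 0, "ry": 0, "rz": 0},
  {"dx": -0.6, "dy": 1.8, "dz": -0.8, "rx": 0, "ry": 0, "rz": 0},
  {"dx": -0.6, "dy": 1.8, "dz": -0.8, "rx": 0, "ry": 0, "rz": 0},
  {"dx": -0.6, "dy": 1.8, "dz": -0.8, "rx": 0, "ry": 0, "rz": 0},
])

```text
time: 3.4
tool_pos: [0.4812, -0.015, 0.0585]
ee_rot: [-1.31, -1.037, 1.037]
contact_force: [0.7, -0.1, 0.6]
opening: 0.0536
```

```bash
python3 go.py -61 14 50
```

```text
t 3.4 tcp fix mm [-61.3  13.8  58.5] open 0.053618445165954 F fix [0.69 0.01 0.62] q [-0.031 -0.073 -0.319  1.325 -0.     0.2  ]
tool axes in fixture [[-0.0, 0.0, -1.0], [1.0, 0.0, -0.0], [0.0, -1.0, -0.0]]
delta tool cm [ 0.02  0.85 -0.03]
1 rot deg [0.02 0.01 0.  ]
-1 rot deg [ 1.0000e-02 -1.7999e+02 -3.0000e-02]
```

>>> servo_tool([
  {"dx": 0, "dy": 0.3, "dz": 0, "rx": 0, "ry": 0, "rz": 0},
  {"dx": 0, "dy": 0.6, "dz": 0, "rx": 0, "ry": 0, "rz": 0},
  {"dx": 0, "dy": 0.8, "dz": 0, "rx": 0, "ry": 0, "rz": 0},
  {"dx": 0, "dy": 0.8, "dz": 0, "rx": 0, "ry": 0, "rz": 0},
  {"dx": 0, "dy": 0.8, "dz": 0, "rx": 0, "ry": 0, "rz": 0},
  {"dx": 0, "dy": 0.8, "dz": 0, "rx": 0, "ry": 0, "rz": 0},
  {"dx": 0, "dy": 0.8, "dz": 0, "rx": 0, "ry": 0, "rz": 0},
  {"dx": 0, "dy": 0.8, "dz": 0, "rx": 0, "ry": 0, "rz": 0},
])

```text
time: 4.2
tool_pos: [0.4812, -0.0151, 0.0504]
ee_rot: [-1.31, -1.037, 1.037]
contact_force: [-0.3, -0.2, -0.3]
opening: 0.0534
```

>>> servo_tool([
  {"dx": 0, "dy": 0.2, "dz": 0, "rx": 0, "ry": 0, "rz": 0},
  {"dx": 0, "dy": 0.2, "dz": 0, "rx": 0, "ry": 0, "rz": 0},
  {"dx": 0, "dy": 0.2, "dz": 0, "rx": 0, "ry": 0, "rz": 0},
  {"dx": 0, "dy": 0.2, "dz": 0, "rx": 0, "ry": 0, "rz": 0},
  {"dx": 0, "dy": 0.2, "dz": 0, "rx": 0, "ry": 0, "rz": 0},
  {"dx": 0, "dy": 0.2, "dz": 0, "rx": 0, "ry": 0, "rz": 0},
  {"dx": 0, "dy": 0.2, "dz": 0, "rx": 0, "ry": 0, "rz": 0},
  {"dx": 0, "dy": 0.2, "dz": 0, "rx": 0, "ry": 0, "rz": 0},
])

```text
time: 5.0
tool_pos: [0.4811, -0.0151, 0.0483]
ee_rot: [-1.31, -1.037, 1.037]
contact_force: [-0.3, 0.7, -0.7]
opening: 0.0536
```

>>> servo_tool([
  {"dx": 0, "dy": 0.2, "dz": 0, "rx": 0, "ry": 0, "rz": 0},
  {"dx": 0, "dy": 0.2, "dz": 0, "rx": 0, "ry": 0, "rz": 0},
  {"dx": 0, "dy": 0.2, "dz": 0, "rx": 0, "ry": 0, "rz": 0},
  {"dx": 0, "dy": 0.2, "dz": 0, "rx": 0, "ry": 0, "rz": 0},
  {"dx": 0, "dy": 0.2, "dz": 0, "rx": 0, "ry": 0, "rz": 0},
  {"dx": 0, "dy": 0.2, "dz": 0, "rx": 0, "ry": 0, "rz": 0},
  {"dx": 0, "dy": 0.2, "dz": 0, "rx": 0, "ry": 0, "rz": 0},
  {"dx": 0, "dy": 0.2, "dz": 0, "rx": 0, "ry": 0, "rz": 0},
])

```text
time: 5.8
tool_pos: [0.4812, -0.0151, 0.0463]
ee_rot: [-1.31, -1.037, 1.037]
contact_force: [0.1, -0.1, 1.4]
opening: 0.0533
```

>>> servo_tool([
  {"dx": 0, "dy": 0.1, "dz": 0, "rx": 0, "ry": 0, "rz": 0},
  {"dx": 0, "dy": 0.1, "dz": 0, "rx": 0, "ry": 0, "rz": 0},
  {"dx": 0, "dy": 0.1, "dz": 0, "rx": 0, "ry": 0, "rz": 0},
  {"dx": 0, "dy": 0.1, "dz": 0, "rx": 0, "ry": 0, "rz": 0},
  {"dx": 0, "dy": 0.1, "dz": 0, "rx": 0, "ry": 0, "rz": 0},
  {"dx": 0, "dy": 0.1, "dz": 0, "rx": 0, "ry": 0, "rz": 0},
  {"dx": 0, "dy": 0.1, "dz": 0, "rx": 0, "ry": 0, "rz": 0},
  {"dx": 0, "dy": 0.1, "dz": 0, "rx": 0, "ry": 0, "rz": 0},
])

```text
time: 6.6
tool_pos: [0.4811, -0.0151, 0.0453]
ee_rot: [-1.31, -1.037, 1.037]
contact_force: [0.5, 0.9, 2.9]
opening: 0.0537
```

>>> servo_tool([
  {"dx": 0, "dy": 0.2, "dz": 0, "rx": 0, "ry": 0, "rz": 0},
  {"dx": 0, "dy": 0.2, "dz": 0, "rx": 0, "ry": 0, "rz": 0},
  {"dx": 0, "dy": 0.2, "dz": 0, "rx": 0, "ry": 0, "rz": 0},
  {"dx": 0, "dy": 0.2, "dz": 0, "rx": 0, "ry": 0, "rz": 0},
  {"dx": 0, "dy": 0.2, "dz": 0, "rx": 0, "ry": 0, "rz": 0},
  {"dx": 0, "dy": 0.2, "dz": 0, "rx": 0, "ry": 0, "rz": 0},
  {"dx": 0, "dy": 0.2, "dz": 0, "rx": 0, "ry": 0, "rz": 0},
  {"dx": 0, "dy": 0.2, "dz": 0, "rx": 0, "ry": 0, "rz": 0},
])

```text
time: 7.4
tool_pos: [0.4811, -0.0151, 0.0433]
ee_rot: [-1.31, -1.037, 1.037]
contact_force: [0.6, 1.6, 2.6]
opening: 0.0533
```

>>> servo_tool([
  {"dx": 0, "dy": 0.2, "dz": 0, "rx": 0, "ry": 0, "rz": 0},
  {"dx": 0, "dy": 0.4, "dz": 0, "rx": 0, "ry": 0, "rz": 0},
  {"dx": 0, "dy": 0.6, "dz": 0, "rx": 0, "ry": 0, "rz": 0},
  {"dx": 0, "dy": 0.8, "dz": 0, "rx": 0, "ry": 0, "rz": 0},
  {"dx": 0, "dy": 1.0, "dz": 0, "rx": 0, "ry": 0, "rz": 0},
  {"dx": 0, "dy": 1.0, "dz": 0, "rx": 0, "ry": 0, "rz": 0},
  {"dx": 0, "dy": 1.0, "dz": 0, "rx": 0, "ry": 0, "rz": 0},
  {"dx": 0, "dy": 1.0, "dz": 0, "rx": 0, "ry": 0, "rz": 0},
])

```text
time: 8.2
tool_pos: [0.4812, -0.0151, 0.0335]
ee_rot: [-1.31, -1.037, 1.037]
contact_force: [-0.4, 1.5, 7.3]
opening: 0.0535
```

```bash
python3 go.py -61 14 32.5; python3 -c "
from h import *
print(robot.observe()['wrist_torque'])
d=save('wrist','w3');s=save('side','s3')
a=cv2.resize(d['color'][170:380,170:470],(640,448),interpolation=cv2.INTER_CUBIC);cv2.imwrite('pics/w3c.png',a[:,:,::-1])
"
```

```text
t 8.2 tcp fix mm [-61.3  13.7  33.5] open 0.05352778781818625 F fix [-0.68  1.33  7.29] q [-0.031 -0.061 -0.356  1.275 -0.     0.2  ]
tool axes in fixture [[-0.0, 0.0, -1.0], [1.0, 0.0, -0.0], [0.0, -1.0, -0.0]]
delta tool cm [ 0.03  0.1  -0.03]
1 rot deg [0.02 0.   0.  ]
-1 rot deg [ 0.0e+00 -1.8e+02 -3.0e-02]
[0.59415464 0.063905   0.04595707]
```

View pics/w3c.png

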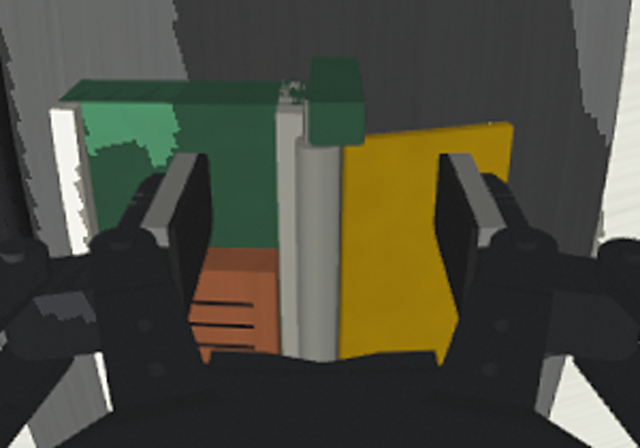

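The bar is held down with about 7 N and the left fingertip is in the channel behind the coupon. I'll lower slightly, then push.

>>> servo_tool([
  {"dx": 0, "dy": 0.12, "dz": 0, "rx": 0, "ry": 0, "rz": 0},
  {"dx": 0, "dy": 0.12, "dz": -0.4, "rx": 0, "ry": 0, "rz": 0},
  {"dx": 0, "dy": 0.12, "dz": -0.7, "rx": 0, "ry": 0, "rz": 0},
  {"dx": 0, "dy": 0.12, "dz": -1.0, "rx": 0, "ry": 0, "rz": 0},
  {"dx": 0, "dy": 0.12, "dz": -1.3, "rx": 0, "ry": 0, "rz": 0},
  {"dx": 0, "dy": 0.12, "dz": -1.6, "rx": 0, "ry": 0, "rz": 0},
  {"dx": 0, "dy": 0.12, "dz": -1.8, "rx": 0, "ry": 0, "rz": 0},
  {"dx": 0, "dy": 0.12, "dz": -2.0, "rx": 0, "ry": 0, "rz": 0},
])

```text
time: 9.1
tool_pos: [0.4993, -0.0193, 0.0318]
ee_rot: [-1.307, -1.036, 1.038]
contact_force: [-6.2, 3.6, 8.7]
opening: 0.0537
```

```bash
python3 go.py -5 14 32.5; python3 -c "
from h import *
d=save('wrist','w4')
a=cv2.resize(d['color'][170:380,170:470],(640,448),interpolation=cv2.INTER_CUBIC);cv2.imwrite('pics/w4c.png',a[:,:,::-1])
"
```

```text
t 9.1 tcp fix mm [-42.6  13.7  31.8] open 0.053683688322467574 F fix [-6.88  2.03  8.74] q [-3.900e-02 -1.300e-02 -3.130e-01  1.273e+00  1.000e-03  1.920e-01]
tool axes in fixture [[-0.0, -0.003, -1.0], [1.0, 0.0, -0.0], [0.0, -1.0, 0.003]]
delta tool cm [ 0.02 -0.08 -3.76]
1 rot deg [-0.16  0.02  0.01]
-1 rot deg [ 1.0000e-02 -1.7998e+02  2.5000e-01]
```

View pics/w4c.png

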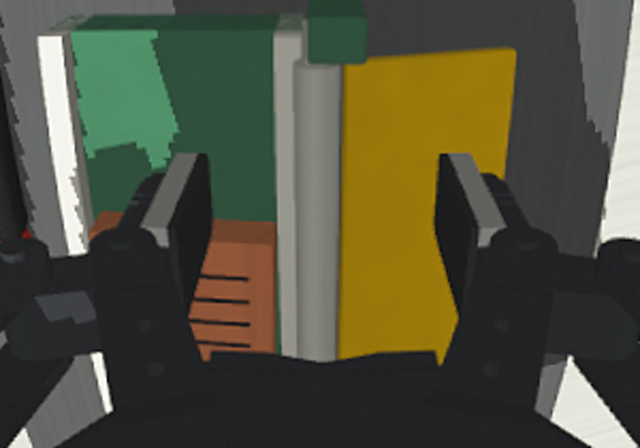

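The coupon moved about 11 mm with the finger, stays flat and keeps within the channel. Continuing.

>>> servo_tool([
  {"dx": 0, "dy": 0, "dz": -0.2, "rx": 0, "ry": 0, "rz": 0},
  {"dx": 0, "dy": 0, "dz": -0.4, "rx": 0, "ry": 0, "rz": 0},
  {"dx": 0, "dy": 0, "dz": -0.6, "rx": 0, "ry": 0, "rz": 0},
  {"dx": 0, "dy": 0, "dz": -0.8, "rx": 0, "ry": 0, "rz": 0},
  {"dx": 0, "dy": 0, "dz": -1.0, "rx": 0, "ry": 0, "rz": 0},
  {"dx": 0, "dy": 0, "dz": -1.2, "rx": 0, "ry": 0, "rz": 0},
  {"dx": 0, "dy": 0, "dz": -1.4, "rx": 0, "ry": 0, "rz": 0},
  {"dx": 0, "dy": 0, "dz": -1.6, "rx": 0, "ry": 0, "rz": 0},
])

```text
time: 9.95
tool_pos: [0.5149, -0.023, 0.0318]
ee_rot: [-1.307, -1.036, 1.038]
contact_force: [-6.8, 5.2, 9.0]
opening: 0.0534
```

>>> servo_tool([
  {"dx": 0, "dy": 0, "dz": -0.2, "rx": 0, "ry": 0, "rz": 0},
  {"dx": 0, "dy": 0, "dz": -0.4, "rx": 0, "ry": 0, "rz": 0},
  {"dx": 0, "dy": 0, "dz": -0.6, "rx": 0, "ry": 0, "rz": 0},
  {"dx": 0, "dy": 0, "dz": -0.8, "rx": 0, "ry": 0, "rz": 0},
  {"dx": 0, "dy": 0, "dz": -1.0, "rx": 0, "ry": 0, "rz": 0},
  {"dx": 0, "dy": 0, "dz": -1.2, "rx": 0, "ry": 0, "rz": 0},
  {"dx": 0, "dy": 0, "dz": -1.4, "rx": 0, "ry": 0, "rz": 0},
  {"dx": 0, "dy": 0, "dz": -1.4, "rx": 0, "ry": 0, "rz": 0},
])

```text
time: 10.75
tool_pos: [0.5288, -0.0262, 0.0319]
ee_rot: [-1.308, -1.036, 1.038]
contact_force: [-4.1, 3.1, 8.9]
opening: 0.054
```

```bash
python3 go.py -5 14 32.5; python3 -c "
from h import *
d=save('wrist','w5')
a=cv2.resize(d['color'][170:380,170:470],(640,448),interpolation=cv2.INTER_CUBIC);cv2.imwrite('pics/w5c.png',a[:,:,::-1])
"
```

```text
t 10.75 tcp fix mm [-12.4  13.8  31.9] open 0.053988221196484415 F fix [-4.66  2.08  8.94] q [-5.000e-02  5.700e-02 -2.420e-01  1.274e+00  1.000e-03  1.810e-01]
tool axes in fixture [[-0.0, -0.002, -1.0], [1.0, 0.0, -0.0], [0.0, -1.0, 0.002]]
delta tool cm [ 0.02 -0.06 -0.74]
1 rot deg [-0.13  0.02  0.01]
-1 rot deg [ 2.0000e-02 -1.7998e+02  2.0000e-01]
```

View pics/w5c.png

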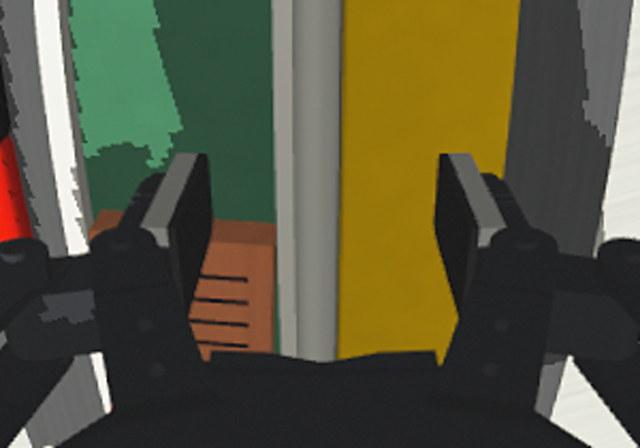

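>>> servo_tool([
  {"dx": 0, "dy": 0, "dz": -0.1, "rx": 0, "ry": 0, "rz": 0},
  {"dx": 0, "dy": 0, "dz": -0.2, "rx": 0, "ry": 0, "rz": 0},
  {"dx": 0, "dy": 0, "dz": -0.3, "rx": 0, "ry": 0, "rz": 0},
  {"dx": 0, "dy": 0, "dz": -0.4, "rx": 0, "ry": 0, "rz": 0},
  {"dx": 0, "dy": 0, "dz": -0.5, "rx": 0, "ry": 0, "rz": 0},
  {"dx": 0, "dy": 0, "dz": -0.5, "rx": 0, "ry": 0, "rz": 0},
  {"dx": 0, "dy": 0, "dz": -0.5, "rx": 0, "ry": 0, "rz": 0},
  {"dx": 0, "dy": 0, "dz": -0.5, "rx": 0, "ry": 0, "rz": 0},
])

```text
time: 11.6
tool_pos: [0.5335, -0.0274, 0.0319]
ee_rot: [-1.308, -1.036, 1.038]
contact_force: [-5.6, 3.9, 7.8]
opening: 0.0535
```

>>> servo_tool([
  {"dx": 0, "dy": 0, "dz": -0.05, "rx": 0, "ry": 0, "rz": 0},
  {"dx": 0, "dy": 0, "dz": -0.1, "rx": 0, "ry": 0, "rz": 0},
  {"dx": 0, "dy": 0, "dz": -0.1, "rx": 0, "ry": 0, "rz": 0},
  {"dx": 0, "dy": 0, "dz": -0.1, "rx": 0, "ry": 0, "rz": 0},
  {"dx": 0, "dy": 0, "dz": -0.1, "rx": 0, "ry": 0, "rz": 0},
  {"dx": 0, "dy": 0, "dz": -0.1, "rx": 0, "ry": 0, "rz": 0},
  {"dx": 0, "dy": 0, "dz": -0.1, "rx": 0, "ry": 0, "rz": 0},
  {"dx": 0, "dy": 0, "dz": -0.1, "rx": 0, "ry": 0, "rz": 0},
])

```text
time: 12.4
tool_pos: [0.5343, -0.0276, 0.0318]
ee_rot: [-1.308, -1.036, 1.038]
contact_force: [-6.3, 3.3, 8.3]
opening: 0.0533
```

```bash
python3 go.py -5 14 32.5
```

```text
t 12.4 tcp fix mm [-6.7 13.7 31.8] open 0.053320431149776804 F fix [-6.87  1.81  8.3 ] q [-5.200e-02  7.100e-02 -2.280e-01  1.275e+00  1.000e-03  1.790e-01]
tool axes in fixture [[-0.0, -0.003, -1.0], [1.0, 0.0, -0.0], [0.0, -1.0, 0.003]]
delta tool cm [ 0.03 -0.07 -0.17]
1 rot deg [-0.15  0.02  0.  ]
-1 rot deg [ 1.0000e-02 -1.7998e+02  2.4000e-01]
```

Not yet on the stop; the force is unchanged. I'll go on in 1 mm steps.

>>> servo_tool([
  {"dx": 0, "dy": 0, "dz": -0.05, "rx": 0, "ry": 0, "rz": 0},
  {"dx": 0, "dy": 0, "dz": -0.1, "rx": 0, "ry": 0, "rz": 0},
  {"dx": 0, "dy": 0, "dz": -0.1, "rx": 0, "ry": 0, "rz": 0},
  {"dx": 0, "dy": 0, "dz": -0.1, "rx": 0, "ry": 0, "rz": 0},
  {"dx": 0, "dy": 0, "dz": -0.1, "rx": 0, "ry": 0, "rz": 0},
  {"dx": 0, "dy": 0, "dz": -0.1, "rx": 0, "ry": 0, "rz": 0},
  {"dx": 0, "dy": 0, "dz": -0.1, "rx": 0, "ry": 0, "rz": 0},
  {"dx": 0, "dy": 0, "dz": -0.1, "rx": 0, "ry": 0, "rz": 0},
])

```text
time: 13.2
tool_pos: [0.5353, -0.0278, 0.0318]
ee_rot: [-1.307, -1.036, 1.038]
contact_force: [-6.4, 3.5, 8.4]
opening: 0.0535
```

>>> servo_tool([
  {"dx": 0, "dy": 0, "dz": -0.05, "rx": 0, "ry": 0, "rz": 0},
  {"dx": 0, "dy": 0, "dz": -0.1, "rx": 0, "ry": 0, "rz": 0},
  {"dx": 0, "dy": 0, "dz": -0.1, "rx": 0, "ry": 0, "rz": 0},
  {"dx": 0, "dy": 0, "dz": -0.1, "rx": 0, "ry": 0, "rz": 0},
  {"dx": 0, "dy": 0, "dz": -0.1, "rx": 0, "ry": 0, "rz": 0},
  {"dx": 0, "dy": 0, "dz": -0.1, "rx": 0, "ry": 0, "rz": 0},
  {"dx": 0, "dy": 0, "dz": -0.1, "rx": 0, "ry": 0, "rz": 0},
  {"dx": 0, "dy": 0, "dz": -0.1, "rx": 0, "ry": 0, "rz": 0},
])

```text
time: 14.0
tool_pos: [0.5354, -0.0279, 0.0318]
ee_rot: [-1.306, -1.034, 1.039]
contact_force: [-10.6, 5.8, 10.5]
opening: 0.0532
```

```bash
python3 go.py -5 14 32.5
```

```text
t 14.0 tcp fix mm [-5.6 13.7 31.8] open 0.05320789607049725 F fix [-11.69   3.23  10.54] q [-5.200e-02  7.500e-02 -2.230e-01  1.277e+00  1.000e-03  1.790e-01]
tool axes in fixture [[-0.0, -0.004, -1.0], [1.0, 0.0, -0.0], [0.0, -1.0, 0.004]]
delta tool cm [ 0.03 -0.07 -0.05]
1 rot deg [-0.25  0.02  0.  ]
-1 rot deg [   0.   -179.98    0.39]
```

>>> servo_tool([
  {"dx": 0, "dy": 0, "dz": -0.05, "rx": 0, "ry": 0, "rz": 0},
  {"dx": 0, "dy": 0, "dz": -0.1, "rx": 0, "ry": 0, "rz": 0},
  {"dx": 0, "dy": 0, "dz": -0.1, "rx": 0, "ry": 0, "rz": 0},
  {"dx": 0, "dy": 0, "dz": -0.1, "rx": 0, "ry": 0, "rz": 0},
  {"dx": 0, "dy": 0, "dz": -0.1, "rx": 0, "ry": 0, "rz": 0},
  {"dx": 0, "dy": 0, "dz": -0.1, "rx": 0, "ry": 0, "rz": 0},
  {"dx": 0, "dy": 0, "dz": -0.1, "rx": 0, "ry": 0, "rz": 0},
  {"dx": 0, "dy": 0, "dz": -0.1, "rx": 0, "ry": 0, "rz": 0},
])

```text
time: 14.8
tool_pos: [0.5356, -0.0279, 0.0317]
ee_rot: [-1.305, -1.033, 1.04]
contact_force: [-13.1, 6.3, 14.8]
opening: 0.0534
```

```bash
python3 go.py -5 14 32.5; python3 -c "
from h import *
d=save('top','t6')
cv2.imwrite('pics/t6c.png',cv2.resize(d['color'][165:300,270:390,::-1],None,fx=4.4,fy=4.4,interpolation=cv2.INTER_CUBIC))"
```

```text
t 14.8 tcp fix mm [-5.4 13.7 31.7] open 0.053419089521364954 F fix [-14.17   3.1   14.82] q [-5.300e-02  7.700e-02 -2.210e-01  1.279e+00  1.000e-03  1.780e-01]
tool axes in fixture [[-0.0, -0.006, -1.0], [1.0, -0.0, -0.0], [-0.0, -1.0, 0.006]]
delta tool cm [ 0.03 -0.08 -0.04]
1 rot deg [-0.34  0.02 -0.  ]
-1 rot deg [  -0.   -179.98    0.54]
```

The coupon is firmly against the stop. I'll back the fingertip off 6 mm with the bar still down, then rise slowly.

>>> servo_tool([
  {"dx": 0, "dy": 0, "dz": 0.2, "rx": 0, "ry": 0, "rz": 0},
  {"dx": 0, "dy": 0, "dz": 0.4, "rx": 0, "ry": 0, "rz": 0},
  {"dx": 0, "dy": 0, "dz": 0.6, "rx": 0, "ry": 0, "rz": 0},
  {"dx": 0, "dy": 0, "dz": 0.8, "rx": 0, "ry": 0, "rz": 0},
  {"dx": 0, "dy": 0, "dz": 0.8, "rx": 0, "ry": 0, "rz": 0},
  {"dx": 0, "dy": 0, "dz": 0.8, "rx": 0, "ry": 0, "rz": 0},
  {"dx": 0, "dy": 0, "dz": 0.8, "rx": 0, "ry": 0, "rz": 0},
  {"dx": 0, "dy": 0, "dz": 0.8, "rx": 0, "ry": 0, "rz": 0},
])

```text
time: 15.65
tool_pos: [0.5322, -0.027, 0.033]
ee_rot: [-1.312, -1.039, 1.035]
contact_force: [4.3, 0.4, 7.6]
opening: 0.0535
```

```bash
python3 go.py; python3 -c "
from h import *
d=save('wrist','w7')
a=cv2.resize(d['color'][170:380,170:470],(640,448),interpolation=cv2.INTER_CUBIC);cv2.imwrite('pics/w7c.png',a[:,:,::-1])
"
```

```text
t 15.65 tcp fix mm [-8.9 13.8 33. ] open 0.05351605544674503 F fix [4.12 1.36 7.58] q [-0.051  0.059 -0.238  1.271 -0.     0.181]
tool axes in fixture [[0.0, 0.003, -1.0], [1.0, 0.0, 0.0], [0.0, -1.0, -0.003]]
```

View pics/w7c.png

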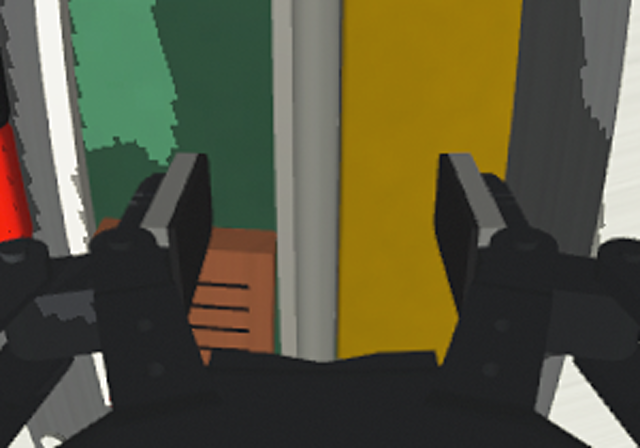

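The gap opened about 3 mm, so the coupon stayed home. Rising gently.

>>> servo_tool([
  {"dx": 0, "dy": -0.15, "dz": 0, "rx": 0, "ry": 0, "rz": 0},
  {"dx": 0, "dy": -0.3, "dz": 0, "rx": 0, "ry": 0, "rz": 0},
  {"dx": 0, "dy": -0.45, "dz": 0, "rx": 0, "ry": 0, "rz": 0},
  {"dx": 0, "dy": -0.6, "dz": 0, "rx": 0, "ry": 0, "rz": 0},
  {"dx": 0, "dy": -0.75, "dz": 0, "rx": 0, "ry": 0, "rz": 0},
  {"dx": 0, "dy": -0.9, "dz": 0, "rx": 0, "ry": 0, "rz": 0},
  {"dx": 0, "dy": -1.05, "dz": 0, "rx": 0, "ry": 0, "rz": 0},
  {"dx": 0, "dy": -1.2, "dz": 0, "rx": 0, "ry": 0, "rz": 0},
])

```text
time: 16.5
tool_pos: [0.5298, -0.027, 0.0433]
ee_rot: [-1.309, -1.035, 1.038]
contact_force: [0.1, -0.8, 0.4]
opening: 0.0534
```

>>> servo_tool([
  {"dx": 0, "dy": -0.3, "dz": 0, "rx": 0, "ry": 0, "rz": 0},
  {"dx": 0, "dy": -0.8, "dz": 0, "rx": 0, "ry": 0, "rz": 0},
  {"dx": 0, "dy": -1.5, "dz": 0, "rx": 0, "ry": 0, "rz": 0},
  {"dx": 0, "dy": -3, "dz": 0, "rx": 0, "ry": 0, "rz": 0},
  {"dx": 0, "dy": -5, "dz": 0, "rx": 0, "ry": 0, "rz": 0},
  {"dx": 0, "dy": -7, "dz": 0, "rx": 0, "ry": 0, "rz": 0},
  {"dx": 0, "dy": -9, "dz": 0, "rx": 0, "ry": 0, "rz": 0},
  {"dx": 0, "dy": -11, "dz": 0, "rx": 0, "ry": 0, "rz": 0},
])

```text
time: 17.3
tool_pos: [0.5308, -0.0268, 0.1563]
ee_rot: [-1.311, -1.038, 1.036]
contact_force: [0.8, -1.3, 0.1]
opening: 0.0535
```

>>> servo_tool([
  {"dx": 0, "dy": -1, "dz": 3, "rx": 0, "ry": 0, "rz": 0},
  {"dx": 0, "dy": -2, "dz": 6, "rx": 0, "ry": 0, "rz": 0},
  {"dx": 0, "dy": -3, "dz": 9, "rx": 0, "ry": 0, "rz": 0},
  {"dx": 0, "dy": -4, "dz": 11, "rx": 0, "ry": 0, "rz": 0},
  {"dx": 0, "dy": -4, "dz": 13, "rx": 0, "ry": 0, "rz": 0},
  {"dx": 0, "dy": -4, "dz": 13, "rx": 0, "ry": 0, "rz": 0},
  {"dx": 0, "dy": -4, "dz": 13, "rx": 0, "ry": 0, "rz": 0},
  {"dx": 0, "dy": -4, "dz": 13, "rx": 0, "ry": 0, "rz": 0},
])

```text
time: 18.1
tool_pos: [0.4047, 0.0029, 0.1944]
ee_rot: [-1.31, -1.037, 1.037]
contact_force: [0.1, 0.0, -0.3]
opening: 0.0535
```

```bash
python3 go.py; python3 -c "
from h import *
d=save('top','t8')['color'][165:300,270:390,::-1]; w=save('wrist','w8')['color'][:,:,::-1]
a=cv2.resize(d,(400,450),interpolation=cv2.INTER_CUBIC); b=cv2.resize(w[190:400,220:400],(386,450))
cv2.imwrite('pics/f.png',np.hstack([a,b]))"
```

```text
t 18.1 tcp fix mm [-139.9   13.7  194.4] open 0.05353997552168714 F fix [ 0.09  0.03 -0.28] q [ 0.007 -0.27  -0.226  1.614 -0.     0.239]
tool axes in fixture [[0.0, 0.001, -1.0], [1.0, 0.0, 0.0], [0.0, -1.0, -0.001]]
```

View pics/f.png

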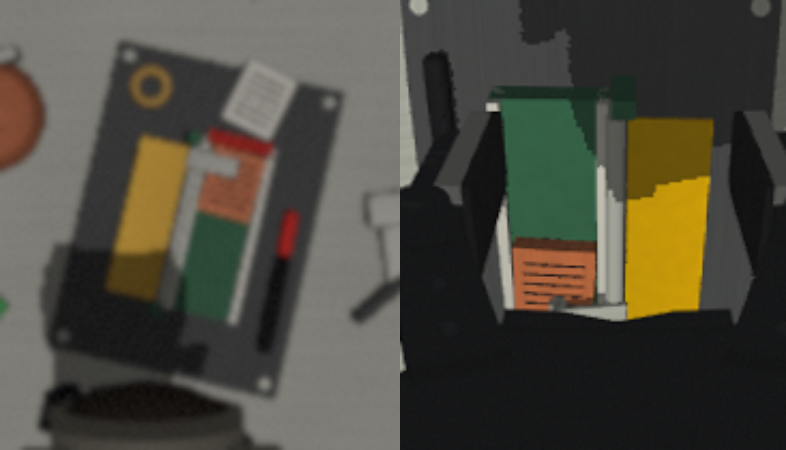

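Run:
```python
from h import *
from scipy.spatial.transform import Rotation as Ro
d=dict(np.load('pics/w8.npz')); K,R,t=d['camera_matrix'],d['R'],d['t']
F=Ro.from_euler('z',np.radians(-13.26)); c=-R.T@t
for uv,z in[((292,304.8),.042),((269,240),.036)]:
    v=np.array(uv)-K[:2,2]; r=np.hypot(*v); th=r/K[0,0]; w=R.T@np.r_[v/r*np.sin(th),np.cos(th)]
    print((F.inv().apply(c+w*(z-c[2])/w[2]-[.5377,-.0425,0])*1e3).round(1))
robot.finish_job()
```

```text
[  1.7 -21.6  42. ]
[-78.6 -43.5  36. ]
the job is handed in; nothing more can be done
```

I pushed the copper coupon home with the clip held open and handed the job in at about 18 s. One last position check disagreed with the others.

**What I did:** one fingertip held the yellow bar down with 7–9 N while the other pushed the coupon along the channel under the raised jaw. I then backed the fingertip off the coupon with the bar still down. After that I let the bar up slowly and moved the arm clear.

**Checks that agreed:**
- At the end of the push the reaction along the channel rose from about 7 to 14 N with almost no further movement. This happened with the tool at fixture x ≈ -5.5 mm, where I had expected the stop.
- After backing off, the coupon had stayed in place, with about a 3 mm gap to the fingertip.
- The final picture shows the coupon against the red stop with the jaw arm over it. The spare, ring gauge and marker look unmoved.
- The contact force at the end was about 0.

**Check that disagreed:** one rough ray cast from the last wrist picture put the coupon's rear edge at x ≈ +2 mm, where fully home would be about +6 to +8 mm. I picked that pixel by eye near the edge of the fisheye view, so I trust the contact force and top view more. I ran this check in the same script that handed the job in, so I could not follow it up.

I never measured the clip angle directly. I judged it from the bar force, fingertip height and pictures.

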